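# Pin and bolt the side plate of a carton taping unit

## Robot

A 6-joint arm with a two-finger parallel gripper is mounted at the origin on the work surface. World frame = base frame: x ahead of the robot, y to its left, z up, the work surface at z = 0. Lengths are in m, angles in rad, forces in N, time in s.
With the tool pointing down it reaches from about 0.3 to 0.85 m from the base axis. Payload 4.2 kg.
Tool frame: the origin (TCP) lies on the mounting face of the last link; the fingertips stand 191 mm ahead of it and the grasp point (between the pads) lies 172 mm ahead of it; x points along the fingers, z is the direction in which the jaws open and shut, and the axes are right-handed (so a half turn about x gives the same grasp; the last joint's range is limited). The gripper opens to 91 mm and grips with 3 to 60 N. Pads are 32 mm wide; open, the fingers measure 118 mm over their backs; the gripper's body (76 mm by 178 mm) begins 60 mm behind the grasp point.
Start: joints at [-1.247, 0.32, 1.565, -0, 1.257, -0.02], TCP at [0.194, -0.541, 0.405] pointing down, gripper open.
Joint ranges: [-3.11, 3.11], [-0.84, 2.01], [0.21, 2.61], [-1.34, 4.49], [0.05, 2.63], [-2.56, 2.56]. Speed limits (rad/s): [2.57, 2.57, 3.14, 3.14, 3.14, 3.14].

## Interface

Orientations are given as a rotation vector (axis times angle).
In Python, from rig import robot, get_image, job_done gives the robot as it stands.
- The arm moves only by the tool play_rows, never from a script. Its argument "deltas" is a list of rows, each a list of 3 entries, a list of its own where there are three numbers: the shift along the tool's x, y, z in cm, then the turn, a rotation vector about the tool's x, y, z in degrees, then the opening in per cent of the stroke, from 0 (shut) to 100 (fully open). In form: [[[tx, ty, tz], [wx, wy, wz], hand], ...]. A call has 1 to 5 rows; each row shifts and turns the pose as measured when the row begins, along the tool's axes as they then stand; what a row does not reach is not made up. A row lasts 1/10 s, in which the tool goes at most 50 mm and 8.59 degrees, less where a joint would pass 70% of its speed; a pose out of reach is approached as far as the arm can. A call is refused whole if a number of a shift passes 5 or a number of a turn 8.59, either way. A call with a gripper value outside its range is refused whole. The fingers move at their own pace and stop on an object; the grip force is fixed at half the most. Time passes only in rows, so rows that do not move let the fingers close. It gives the time, the measured TCP pose, the force and the opening at its end, in the units of the state.
- robot.sense(): the state, without advancing time (a new reading comes with each control period).
- get_image(name): name is "scene" or "top"; returns a dict with "frame" (400x640x3 uint8, red, green, blue), "range_z" (400x640 float32, m along the optical axis (not along the pixel's ray), 0 where there is no reading), "intrinsics" (3x3 intrinsics, pixels), "R" (3x3) and "t" (3): a world point X has camera coordinates R X + t. Camera axes: x right, y down, z forward; pixel columns grow to the right and rows downward; lengths in m; the calibration is good to about 2 mm. A picture is of the moment at which its call begins.
- job_done(): hands the job in, once; it reports no verdict.
The state is a dict: "time": time; "joints": joint angles; "joint_vel": joint speeds; "tau": joint torques, N m; "eef_pos": TCP position; "tool_rot": TCP orientation; "wrist_force": force on the tool from outside, world axes, zero at the start; "torque": the same for the moment, N m; "gripper_width": finger opening in m.
Only numpy, scipy, OpenCV 4.12 (cv2) and the standard library are available. Lean on these libraries where they do the work, as an engineer would, in place of code of your own. Each camera call takes 0.05 s, during which the arm holds its last target. There are 200 camera calls.

## Task

The upper side plate of the carton sealer's taping unit hangs on its first bolt and its arm spring keeps pulling it out of line. Ease the drift pin gently, without ramming it, through the plate's line-up hole and down into the bore below until its shoulder sits on the plate; with the drift still fully home, drop the broad round-headed bolt fully home into the empty bolt hole; then draw the drift out and stand it back upright, fully down, in its own hole in the fastener block. Leave everything else on the bench where it is, and let go of everything.

Things in the scene. Friction and masses are not known exactly. Their poses are not given: they have to be found in the camera images.
- unit: taping unit of a carton sealer lying on its side, fixed to the bench: 215 x 300 mm steel bottom plate, 34 mm square aluminium posts, rollers, tape roll, all 75 mm high. Origin on the bench under its centre, z up, x across its 215 mm, y along its 300 mm
- plate (a joint): angle of the upper side plate about its first bolt, rad: 0 = in line with the posts, positive = swung anticlockwise from above. Starts 0.037 to 0.043 (7.4 to 8.6 mm out at the line-up hole). An arm spring (22 N m/rad towards 0.049) and 0.45 N m of rubbing resist: up to 8 N at the line-up hole brings it in line; let go, it springs back 6 mm. The drift's nose in its hole can drag it over the post
- lineup_hole (a point): centre of the plate's line-up hole (16 mm, through), on the top face of the 6 mm thick steel side plate (172 x 252 mm, lying flat on the posts, top 81 mm above the bench). The first bolt, round which it swings, is 200 mm from this hole in the unit's -y direction. It is the hole at the plate's far left corner seen from the robot
- lineup_bore (a point): centre of the mouth of the 16 mm through bore of the fixed post under the line-up hole, 75 mm above the bench; this and the line-up hole have one axis when the plate is in line
- bolt_hole (a point): centre of the plate's empty bolt hole (14.5 mm, through), on the plate's top face, at the near edge, 184 mm from the first bolt and 134 mm from the line-up hole
- bolt_bore (a point): centre of the mouth of the 14.5 mm through bore of the fixed post under the bolt hole, 75 mm above the bench
- block: grey fastener block, 64 x 180 x 70 mm, fixed, origin under its centre, z up; a row of three upright through holes along its y axis at y = +60 (18.5 mm, the drift's), 0 and -60 mm (15.5 mm; the bolt stands in one, the standoff in the other)
- drift_rest (a point): centre of the mouth of the drift's own 18.5 mm hole in the block's top, 70 mm above the bench
- drift: bare steel drift pin, 103 mm long, 190 g, upright in the block. Origin on its axis at the shoulder, z up. Above the shoulder: a round knurled handle 22 mm across and 45 mm high to grip. Below it: 28 mm of parallel pin 15.4 mm across, then 30 mm tapering to a flat, sharp-edged nose 10.7 mm across, 58 mm under the shoulder
- bolt: dark steel socket-head bolt, 80 g, upright in the block. Round head 24 mm across, 16 mm high; plain shank 12 mm across, 40 mm long, its last 6 mm a lead-in point tapering to 7 mm. Origin on its axis at the underside of the head, z up
- standoff: six-sided steel standoff, 19 mm across corners and 30 mm tall over a 12 mm shank, in the block beside the bolt; not used
- tape_roll: loose roll of buff packing tape 110 mm across, 50 mm high, lying flat; origin under its centre; not used
- label_roll: loose white label roll 110 mm across, 70 mm high, lying flat; origin under its centre; not used
- spare_roller: loose black rubber roller 34 mm across, 58 mm high, standing; origin under its centre; not used
- hex_key: loose dark hex key 10 mm thick, 120 mm long, lying; origin on the bench near its middle; not used
Mind the look-alikes: they are no part of the job. What is shaped like the drift but green is not meant.

How it is judged:
By the outcome, as a careful person would: the job done as asked, in the order asked, and still so for the second after the job is handed in, with the robot touching nothing.
It also fails if it takes over 72 s, if anything falls off the work surface, if the arm or the gripper's body presses on something with over 40 N, if the wrist force passes 120 N, or if a joint passes its speed limit or range.

## Working session

There is one attempt and no reset: what is moved stays moved. The work goes in short steps, Python scripts to look and compute and a tool call to move; the robot and the scene stay as the last step left them, time stands still between calls to the robot, and variables do not carry over. Pictures are saved under pics/ and viewed, about 8 in all and at most 12, crops included, and the job is handed in when it is done.

Besides the shell and the picture viewer there is one more tool, called by a JSON object that holds its "fn" and its "kwargs". play_rows: Moves the arm, as the interface text tells. Its arguments: {"type":"object","properties":{"deltas":{"type":"array"}},"required":["deltas"]}

```bash
ls; mkdir -p pics; python3 - <<'E'
from rig import robot,get_image
import cv2,numpy as np
print(robot.sense())
for n in("scene","top"):
    d=get_image(n);cv2.imwrite(f"pics/{n}0.png",d["frame"][:,:,::-1]);np.savez(f"pics/{n}0.npz",**d)
    print(n,d["intrinsics"],d["R"],d["t"])
E
```

```text
pics
{'time': 0.0, 'joints': array([-1.24700701e+00,  3.20286870e-01,  1.56569061e+00,  1.09685036e-05,
        1.25738154e+00, -1.99925785e-02]), 'joint_vel': array([ 0.00199298, -0.0004267 , -0.00092363, -0.00161469, -0.00026166,
        0.00040364]), 'tau': array([ 1.39592303e-03, -4.12456834e+01, -2.31975800e+01,  7.30003905e-02,
        4.57438873e-02, -1.51195741e-04]), 'eef_pos': array([ 0.19375517, -0.54118937,  0.40391838]), 'tool_rot': array([ 0.95340403,  1.35390385, -0.95166018]), 'wrist_force': array([ 0.04628912, -0.90024574,  1.04598409]), 'torque': array([ 0.03679912, -0.01520345,  0.03363582]), 'gripper_width': 0.09122394742145208}
scene [[455.33030888   0.         320.94872898]
 [  0.         455.33030888 192.5824577 ]
 [  0.           0.           1.        ]] [[-0.67827036  0.73474378  0.01004446]
 [ 0.40622981  0.38632696 -0.82808745]
 [-0.61231255 -0.55758681 -0.56050896]] [ 0.33280926 -0.13761869  1.62288289]
top [[447.05166037   0.         316.57788888]
 [  0.         447.05166037 202.5137794 ]
 [  0.           0.           1.        ]] [[ 0.01508816 -0.99974224  0.01696452]
 [-0.98782398 -0.01753142 -0.15458474]
 [ 0.15484231 -0.01442556 -0.98783387]] [-0.01063942  0.49939174  1.28909114]
```

View pics/top0.png

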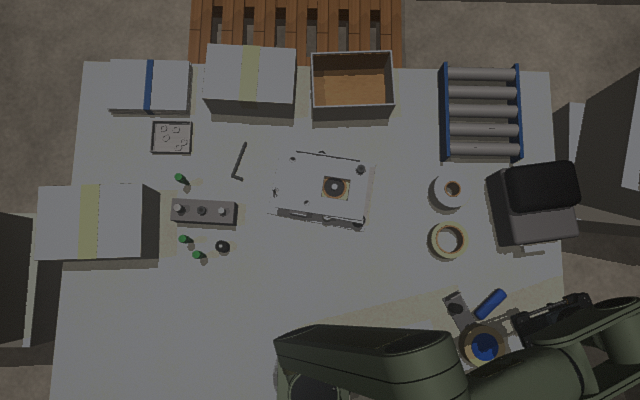

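View pics/scene0.png

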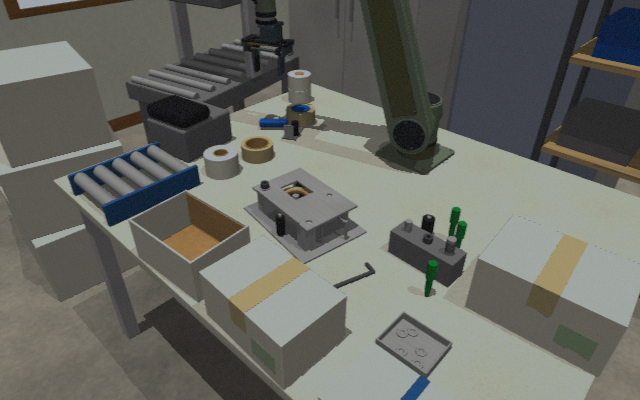

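The top view shows the block at (203,211), unit at (325,187), and green look-alikes at (180,178), (184,239), (198,254). I'll enlarge both.

```bash
python3 - <<'E'
import cv2,numpy as np
t=cv2.imread("pics/top0.png");s=cv2.imread("pics/scene0.png")
a=cv2.resize(t[190:230,160:250],None,fx=8,fy=8,interpolation=cv2.INTER_CUBIC)[:, :720]
b=cv2.resize(s[195:285,370:490],None,fx=6,fy=6,interpolation=cv2.INTER_CUBIC)[:270*2]
f=lambda x:np.clip(x.astype(float)*1.6,0,255).astype(np.uint8)
b=b[:280*2]
cv2.imwrite("pics/c1.png",f(np.vstack([cv2.resize(a,(540,240)),cv2.resize(b,(540,360))])))
a=cv2.resize(t[140:235,260:385],None,fx=6.4,fy=6.4,interpolation=cv2.INTER_CUBIC)[:600]
cv2.imwrite("pics/c2.png",f(a));print(a.shape)
E
```

```text
(600, 800, 3)
```

View pics/c1.png

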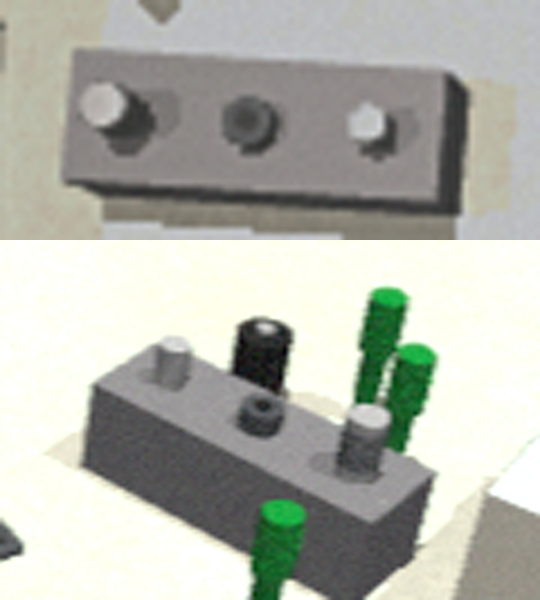

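View pics/c2.png

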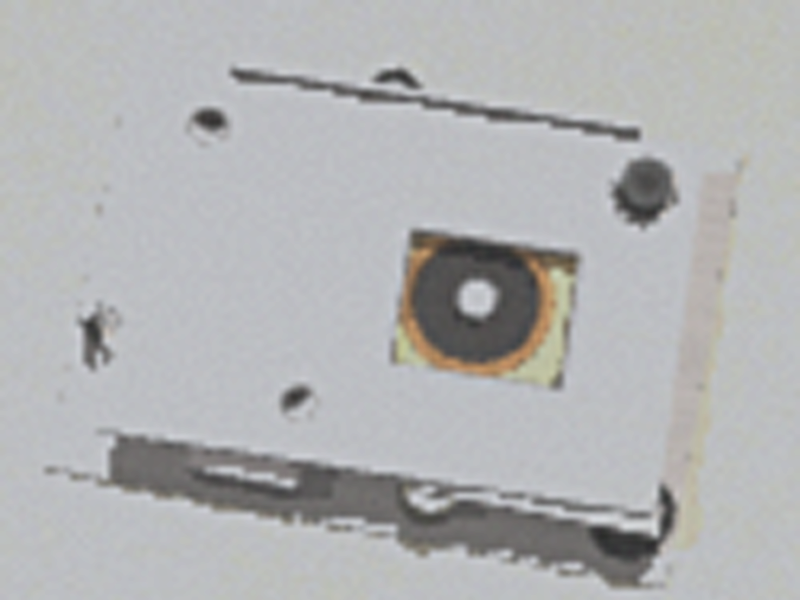

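In crop 1, top view: drift = left steel handle (≈(177,207)), bolt = dark round socket head in the middle (≈(202,211)), standoff = small hex (≈(221,211)); the green ones are decoys. In crop 2: line-up hole ≈(292.7,159.4), bolt hole ≈(306.6,202.7), and first bolt ≈(360.8,169.2).

```bash
cat > h.py <<'E'
import numpy as np,cv2
from scipy.spatial.transform import Rotation as Ro
def load(n): return dict(np.load(n))
def ray(d,uv,z):
    """pixel(s) -> world xy on plane z"""
    uv=np.atleast_2d(uv).astype(float)
    p=np.c_[uv,np.ones(len(uv))]@np.linalg.inv(d["intrinsics"]).T@d["R"]
    c=-d["R"].T@d["t"]
    return c[:2]+p[:,:2]*((z-c[2])/p[:,2])[:,None]
def proj(d,X):
    q=d["R"]@np.asarray(X,float)+d["t"]; q=d["intrinsics"]@q; return q[:2]/q[2]
def cloud(d):
    v,u=np.mgrid[:400,:640]; zz=d["range_z"]
    p=np.stack([u*zz,v*zz,zz],-1)@np.linalg.inv(d["intrinsics"]).T
    w=(p-d["t"])@d["R"]; w[zz==0]=np.nan; return w
E
python3 - <<'E'
from h import *
t=load("pics/top0.npz");s=load("pics/scene0.npz")
for d in(t,s): print("cam",-d["R"].T@d["t"])
for n,d,seed in(("top",t,(203,211)),("scene",s,(425,248))):
    w=cloud(d)
    m=(abs(w[...,2]-.07)<.005).astype(np.uint8); 
    k,l=cv2.connectedComponents(m); c=ray(t,(203,211),.07)[0]
    sel=m.astype(bool)&(np.hypot(w[...,0]-c[0],w[...,1]-c[1])<.11)
    v,u=np.nonzero(sel); xy=ray(d,np.c_[u,v],.07)
    r=cv2.minAreaRect((xy*1000).astype(np.float32)); print(n,"block",r,"medz",np.nanmedian(w[sel][:,2]))
    w2=w[...,2]
    for nm,p,z in(("drift",(.115),.115),("bolt",.086,.086)):
        sel=(abs(w2-z)<.006)&(np.hypot(w[...,0]-c[0],w[...,1]-c[1])<.11)
        k,l,st,ce=cv2.connectedComponentsWithStats(sel.astype(np.uint8))
        for i in range(1,k):
            if st[i,4]>5: print(nm,ce[i],st[i,4],ray(d,ce[i],z))
for nm,p in(("lineup",(292.7,159.4)),("bolth",(306.6,202.7)),("pivot",(360.8,169.2))): 
    P=ray(t,p,.081 if nm!="pivot" else .095)[0];print(nm,P,"in scene",proj(s,[*P,.081]))
g=cv2.cvtColor(t["frame"],cv2.COLOR_RGB2GRAY); print(g[154:166,287:300]);print(g[197:209,300:314])
w=cloud(t)[...,2]*1000; print(w[154:166,287:300].round())
print(Ro.from_rotvec([0.95340403,1.35390385,-0.95166018]).as_matrix().round(3))
E
```

```text
cam [0.29386581 0.01671424 1.35078674]
cam [1.27535103 0.71353438 0.7923372 ]
top block ((446.369140625, 336.51275634765625), (189.04837036132812, 164.77371215820312), 65.8053207397461) medz 0.06997262356840854
drift [176.77083333 207.        ] 48 [[0.46806139 0.38700557]]
bolt [181.5  180.25] 8 [[0.54993757 0.38709246]]
bolt [200.87931034 209.60344828] 58 [[0.46587159 0.32701641]]
bolt [180.85714286 211.14285714] 7 [[0.46047065 0.38339803]]
bolt [186.5 240. ] 8 [[0.37890451 0.36254535]]
scene block ((438.21728515625, 329.45806884765625), (183.1937255859375, 130.69947814941406), 87.3533706665039) medz 0.07083441400941401
drift [451.03174603 239.44444444] 63 [[0.47008978 0.38910488]]
bolt [407.21875 226.59375] 32 [[0.46653655 0.27010157]]
bolt [460.13888889 230.16666667] 36 [[0.3880465  0.37368617]]
bolt [427.35714286 237.18571429] 70 [[0.4676418  0.32898969]]
bolt [448.475 250.125] 40 [[0.47453401 0.39042916]]
lineup [0.61893316 0.06973546] in scene [307.22798331 221.51175654]
bolth [0.49185345 0.02683975] in scene [328.07229477 194.56091174]
pivot [ 0.59014409 -0.12761096] in scene 
[... 1431 characters left out ...]
 79. 79. 82. 80. 85.]
 [84. 80. 84. 80. 81. 82. 83. 83. 81. 77. 81. 78. 76.]
 [80. 80. 82. 81. 82. 78. 86. 83. 81. 79. 84. 85. 80.]
 [81. 78. 80. 86. 79. 76. 74. 81. 84. 80. 81. 77. 80.]
 [81. 81. 78. 70. 45. 39. 31. 37. 78. 80. 77. 77. 75.]
 [82. 79. 81. 78. 35. 23. 24. 21. 77. 78. 84. 83. 85.]
 [86. 84. 82. 73. 74. 74. 73. 75. 79. 81. 85. 77. 80.]
 [84. 85. 78. 79. 75. 70. 75. 71. 82. 80. 84. 79. 79.]
 [78. 83. 79. 79. 80. 82. 87. 81. 79. 83. 80. 81. 78.]
 [78. 86. 78. 79. 79. 84. 86. 83. 80. 82. 81. 79. 81.]
 [83. 79. 83. 80. 84. 81. 81. 77. 81. 83. 81. 80. 83.]
 [80. 86. 85. 80. 79. 80. 78. 84. 80. 88. 81. 83. 79.]]
[[-0.001  0.941  0.337]
 [ 0.002  0.337 -0.941]
 [-1.     0.    -0.002]]
```

```bash
cat >> h.py <<'E'
def plan(p,a,q,b,step=48.):
    """rows (cm,deg) from TCP p (m) yaw a (deg, tool y in world) to q, yaw b; tool down"""
    p,q=np.array(p,float),np.array(q,float)
    n=int(max(np.ceil(np.linalg.norm(q-p)*1000/step),np.ceil(abs(b-a)/8.5))); d=(q-p)/n*100; k=(b-a)/n; R=[]
    for i in range(n):
        r=np.deg2rad(a+k*i); y=np.array([np.cos(r),np.sin(r)]); z=np.array([y[1],-y[0]])
        R.append([[round(-d[2],2),round(d[:2]@y,2),round(d[:2]@z,2)],[round(-k,2),0,0]])
    return R
E
python3 - <<'E'
from h import *
t=load("pics/top0.npz");s=load("pics/scene0.npz")
L,B,P=ray(t,(292.15,159.4),.081)[0],ray(t,(306.2,202.4),.081)[0],ray(t,(360.4,168.8),.097)[0]
print("top",L,B,P,np.linalg.norm(L-B),np.linalg.norm(L-P),np.linalg.norm(B-P))
u=(L-P)/np.linalg.norm(L-P); th=np.arctan2(-u[0],u[1]); print("plate yaw now",th)
for dth in(-.037,-.04,-.043):
    c,sn=np.cos(dth),np.sin(dth); R=np.array([[c,-sn],[sn,c]]); print("in line: lineup",P+R@(L-P),"bolt",P+R@(B-P))
g=cv2.cvtColor(s["frame"],cv2.COLOR_RGB2GRAY)
print(g[214:229,299:316]);print(g[188:203,320:338])
# block top by colour
m=cv2.inRange(cv2.GaussianBlur(t["frame"],(3,3),0),(55,50,50),(95,92,95)); m[:195]=0;m[228:]=0;m[:,:165]=0;m[:,245:]=0
v,u=np.nonzero(m); print(len(v)); r=cv2.minAreaRect((ray(t,np.c_[u,v],.07)*1000).astype(np.float32)); print(r)
p=plan([.194,-.541,.404],19.7,[.43,-.06,.40],90); print(len(p),*p,sep="\n")
print(*plan([.43,-.06,.40],90,[.468,.388,.34],90),sep="\n")
E
```

```text
top [0.61890199 0.07133805] [0.49270564 0.0280052 ] [ 0.59082939 -0.12622826] 0.1334288369492621 0.19955079612783336 0.18280107427472359
plate yaw now -0.14114714082783322
in line: lineup [0.62619106 0.07016439] bolt [0.49847813 0.03152939]
in line: lineup [0.62678008 0.07005742] bolt [0.49895182 0.03180573]
in line: lineup [0.62736877 0.06994868] bolt [0.49942633 0.03208066]
[[132 135 133 133 135 133 133 135 133 131 136 132 134 135 135 136 134]
 [131 133 133 133 133 134 135 134 136 134 135 131 134 135 139 138 136]
 [133 131 135 136 133 131 133 133 134 134 134 135 133 133 137 134 136]
 [133 134 133 133 132 133 132 135 135 136 134 132 136 133 135 134 136]
 [137 135 131 132 132 135 133 133 132 133 138 137 132 134 131 138 136]
 [134 135 131 134 133 133 131 135 134 135 133 135 137 135 132 134 134]
 [135 133 134 134 133 130 126 111  97  88  89  97 121 132 135 134 134]
 [133 132 133 135 135 132 112  80  73  97 102  86  87 120 137 135 134]
 [119 131 134 135 139 135 116 132 152 152 155 139 113 121 136 134 136]
 [111 135 133 135 133 137 132 128 123 135 150 148 139 134 134 135 136]
 [ 98 126 1
[... 2446 characters left out ...]

[[np.float64(0.6), np.float64(4.48), np.float64(0.38)], [-0.0, 0, 0]]
[[np.float64(0.6), np.float64(4.48), np.float64(0.38)], [-0.0, 0, 0]]
[[np.float64(0.6), np.float64(4.48), np.float64(0.38)], [-0.0, 0, 0]]
[[np.float64(0.6), np.float64(4.48), np.float64(0.38)], [-0.0, 0, 0]]
[[np.float64(0.6), np.float64(4.48), np.float64(0.38)], [-0.0, 0, 0]]
[[np.float64(0.6), np.float64(4.48), np.float64(0.38)], [-0.0, 0, 0]]
[[np.float64(0.6), np.float64(4.48), np.float64(0.38)], [-0.0, 0, 0]]
[[np.float64(0.6), np.float64(4.48), np.float64(0.38)], [-0.0, 0, 0]]
[[np.float64(0.6), np.float64(4.48), np.float64(0.38)], [-0.0, 0, 0]]
[[np.float64(0.6), np.float64(4.48), np.float64(0.38)], [-0.0, 0, 0]]
```

{"fn": "play_rows", "kwargs": {"deltas": [[[0,3.2,-3.1],[-5.9,0,0],100],[[0,3.5,-2.8],[-5.9,0,0],80],[[0,3.8,-2.4],[-5.9,0,0],60],[[0,4.0,-2.0],[-5.9,0,0],50],[[0,4.2,-1.6],[-5.9,0,0],50]]}}

```text
time: 0.6
eef_pos: [0.2916, -0.3374, 0.4008]
tool_rot: [0.551, 1.504, -0.547]
wrist_force: [0.7, -0.7, 0.0]
gripper_width: 0.0621
```

{"fn": "play_rows", "kwargs": {"deltas": [[[0,4.3,-1.2],[-5.9,0,0],50],[[0,4.4,-0.7],[-5.9,0,0],50],[[0,4.5,-0.3],[-5.9,0,0],50],[[0,4.5,0.2],[-5.9,0,0],50],[[0,4.4,0.7],[-5.9,0,0],50]]}}

```text
time: 1.1
eef_pos: [0.3857, -0.1247, 0.4005]
tool_rot: [0.135, 1.57, -0.128]
wrist_force: [0.5, -0.8, 0.1]
gripper_width: 0.0456
```

{"fn": "play_rows", "kwargs": {"deltas": [[[0,4.6,0.0],[-4.8,0,0],50],[[0,4.6,0.5],[-4.8,0,0],50],[[0,4.7,0.8],[0,0,0],50],[[0,4.7,0.8],[0,0,0],50],[[0,4.7,0.8],[0,0,0],50]]}}

```text
time: 1.6
eef_pos: [0.4251, 0.1169, 0.4008]
tool_rot: [-0.004, 1.572, 0.01]
wrist_force: [0.7, -0.2, 0.4]
gripper_width: 0.0457
```

{"fn": "play_rows", "kwargs": {"deltas": [[[1,4.7,0.8],[0,0,0],50],[[1,4.7,0.8],[0,0,0],50],[[1,4.7,0.8],[0,0,0],50],[[1,4.7,0.8],[0,0,0],50],[[1,4.7,0.8],[0,0,0],50]]}}

```text
time: 2.1
eef_pos: [0.4611, 0.3594, 0.3511]
tool_rot: [-0.007, 1.57, 0.012]
wrist_force: [0.6, -0.8, 0.3]
gripper_width: 0.0455
```

{"fn": "play_rows", "kwargs": {"deltas": [[[0,0,0],[0,0,0],50]]}}

```text
time: 2.2
eef_pos: [0.4612, 0.364, 0.3485]
tool_rot: [-0.01, 1.571, 0.016]
wrist_force: [-1.7, -1.3, 0.0]
gripper_width: 0.0455
```

{"fn": "play_rows", "kwargs": {"deltas": [[[0,2.4,0.8],[0,0,0],50],[[2,0,0],[0,0,0],50],[[2,0,0],[0,0,0],50],[[0,0,0],[0,0,0],50]]}}

```text
time: 2.6
eef_pos: [0.4682, 0.3891, 0.3057]
tool_rot: [-0.016, 1.575, 0.015]
wrist_force: [0.6, 0.2, 0.4]
gripper_width: 0.0453
```

```bash
cat >> h.py <<'E'
def fix(rv,a=90):
    """turn (deg, tool axes) to tool down with yaw a"""
    r=np.deg2rad(a); M=np.array([[0,np.cos(r),np.sin(r)],[0,np.sin(r),-np.cos(r)],[-1,0,0]])
    return np.rad2deg((Ro.from_rotvec(rv).inv()*Ro.from_matrix(M)).as_rotvec()).round(2)
E
python3 -c "
from h import *
from rig import robot
s=robot.sense();print(s['eef_pos'],s['tool_rot'],fix(s['tool_rot']),s['gripper_width'])"
```

```text
[0.46818095 0.38914434 0.30565073] [-0.01574359  1.57452105  0.01508643] [ 1.12 -0.22  0.02] 0.04531726709213142
```

Good. Down and grasp.

{"fn": "play_rows", "kwargs": {"deltas": [[[1.5,-0.1,0.05],[1.1,-0.2,0],50],[[1.3,0,0],[0,0,0],50],[[1.0,0,0],[0,0,0],50],[[0.1,0,0],[0,0,0],50]]}}

```text
time: 3.0
eef_pos: [0.4692, 0.3865, 0.2674]
tool_rot: [0.001, 1.57, -0.001]
wrist_force: [-0.8, 0.4, 0.3]
gripper_width: 0.0457
```

{"fn": "play_rows", "kwargs": {"deltas": [[[0,0,0],[0,0,0],15],[[0,0,0],[0,0,0],0],[[0,0,0],[0,0,0],0],[[0,0,0],[0,0,0],0]]}}

```text
time: 3.4
eef_pos: [0.4688, 0.3864, 0.2689]
tool_rot: [0.002, 1.571, -0.0]
wrist_force: [-2.8, 0.8, -1.9]
gripper_width: 0.0214
```

{"fn": "play_rows", "kwargs": {"deltas": [[[-1,0,0],[0,0,0],0],[[-2,0,0],[0,0,0],0],[[-3,0,0],[0,0,0],0],[[-3,0,0],[0,0,0],0],[[-3,0,0],[0,0,0],0]]}}

```text
time: 3.9
eef_pos: [0.4686, 0.3858, 0.3896]
tool_rot: [-0.005, 1.576, -0.005]
wrist_force: [1.3, 0.1, -1.5]
gripper_width: 0.0214
```

{"fn": "play_rows", "kwargs": {"deltas": [[[0,-2.5,1.2],[0,0,0],0],[[0,-4.2,2],[0,0,0],0],[[0,-4.2,2],[0,0,0],0],[[0,-4.2,2],[0,0,0],0],[[0,-4.2,2],[0,0,0],0]]}}

```text
time: 4.4
eef_pos: [0.563, 0.1929, 0.4006]
tool_rot: [-0.005, 1.557, 0.013]
wrist_force: [0.7, 0.4, -3.1]
gripper_width: 0.0212
```

```bash
python3 -c "
from h import *
s=load('pics/scene0.npz');print(ray(s,[(308.4,221.9),(329.1,194.6)],.081))
from rig import robot
s=robot.sense();print(s['eef_pos'],fix(s['tool_rot']),s['gripper_width'])"
```

```text
[[0.61803918 0.07302081]
 [0.49003387 0.02903211]]
[0.56298694 0.19285169 0.40055179] [ 0.66  0.81 -0.3 ] 0.021233255819003812
```

{"fn": "play_rows", "kwargs": {"deltas": [[[0.5,-4.2,1.9],[0.6,0.8,-0.3],0],[[1.0,-4.2,1.9],[0,0,0],0],[[1.0,-3.3,1.5],[0,0,0],0],[[1.0,-0.3,0.2],[0,0,0],0],[[0,0,0],[0,0,0],0]]}}

```text
time: 4.9
eef_pos: [0.6229, 0.0615, 0.3686]
tool_rot: [0.003, 1.561, -0.007]
wrist_force: [-1.3, 0.6, -1.8]
gripper_width: 0.0212
```

```bash
python3 - <<'E'
from h import *
from rig import robot,get_image
d=get_image("scene");np.savez("pics/s1.npz",**d)
s=robot.sense();print(s['eef_pos'],fix(s['tool_rot']),s['gripper_width'],s['wrist_force'])
c=d["frame"][150:250,260:380,::-1]
cv2.imwrite("pics/s1.png",np.clip(cv2.resize(c,None,fx=6,fy=6,interpolation=cv2.INTER_CUBIC)*1.3,0,255).astype(np.uint8))
E
```

```text
[0.62290661 0.06192432 0.36950272] [-0.32  0.66  0.18] 0.021381061935859435 [-0.07626035 -2.0343074  -2.50224755]
```

View pics/s1.png

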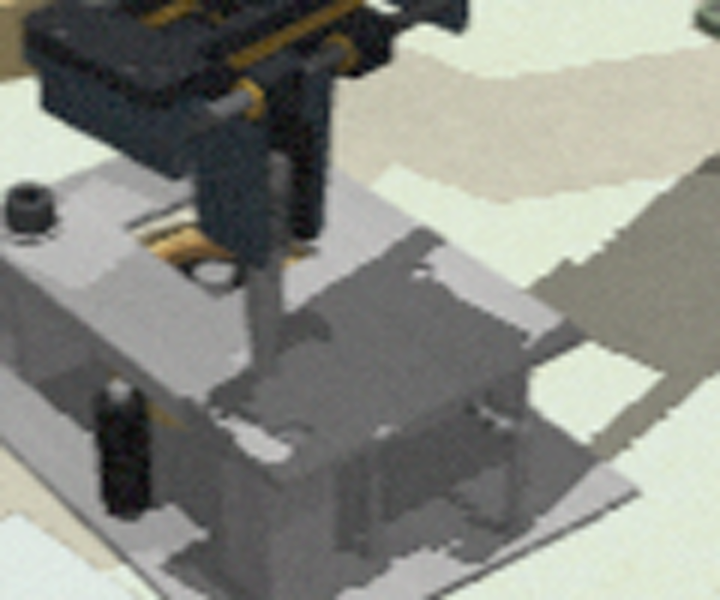

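```bash
python3 - <<'E'
from h import *
s=load("pics/s1.npz");t=load("pics/top0.npz")
R=Ro.from_rotvec([0.003,1.561,-0.007]).as_matrix(); P=np.array([.62291,.06192,.36950])
for l in(.257,.2): X=P+R[:,0]*l; print(X,proj(s,X))
g=cv2.cvtColor(s["frame"],cv2.COLOR_RGB2GRAY); print(g[198:214,296:312])
E
```

```text
[0.62542378 0.06125668 0.11251315] [302.9145219 211.2870474]
[0.62486625 0.06140379 0.16951023] [302.83406918 192.40756384]
[[ 77  71  72 102  99  71  62  68  70  72  75 121 145 140 142 142]
 [ 92 110 115 120 100  72  62  67  70  71  70 119 145 142 143 117]
 [120 123 119 122 105  70  61  66  68  70  72 107 127 136 117  87]
 [121 122 122 121 104  71  65  70  74  69  71 102 123  99  69  72]
 [119 124 120 123 105  74  65  69  70  71  70  72  70  64  60  64]
 [121 121 123 120 110  84  67  69  68  67  64  59  58  58  59  60]
 [123 122 121 123 111  81  63  69  70  68  65  60  59  60  60  61]
 [120 121 122 124 119  97  64  68  68  68  58  58  58  61  62  63]
 [117 122 123 121 121  96  65  68  67  68  63  58  67  63  61  72]
 [121 122 121 120 122 103  75  65  68  67  60  61  61  74  79  78]
 [122 121 118 120 133 111  70  65  70  67  58  68  80  80  84  81]
 [123 122 133 141 143 116  74  67  70  65  73  80  80  81  82  80]
 [122 124 126 135 132 107  74  69  71  69  74  80  80  81  82  83]
 [122 124 123 126  99  78  73  67  70  68  73  79  82  81  82  79]
 [121 122 122  98  65  62  62  69  70  72  75  81  84  81  79  82]
 [120  98  70  62  64  62  62  71  84  81  81  81  83  81  81  81]]
```

{"fn": "play_rows", "kwargs": {"deltas": [[[0,0.9,-0.4],[-0.3,0.6,0.2],0],[[1.0,0,0],[0,0,0],0],[[0.2,0,0],[0,0,0],0],[[0,0,0],[0,0,0],0]]}}

```text
time: 5.35
eef_pos: [0.6173, 0.0763, 0.3587]
tool_rot: [-0.003, 1.568, 0.006]
wrist_force: [0.3, -0.1, -2.6]
gripper_width: 0.0217
```

```bash
cat > st.py <<'E'
from h import *
from rig import robot
s=robot.sense();print(s['time'],s['eef_pos'].round(5),fix(s['tool_rot']),s['gripper_width'].round(4),s['wrist_force'].round(1),s['torque'].round(2))
E
python3 st.py
```

```text
Traceback (most recent call last):
  File "st.py", line 3, in <module>
    s=robot.sense();print(s['time'],s['eef_pos'].round(5),fix(s['tool_rot']),s['gripper_width'].round(4),s['wrist_force'].round(1),s['torque'].round(2))
                                                                             ^^^^^^^^^^^^^^^^^^^^^^^^
AttributeError: 'float' object has no attribute 'round'
```

{"fn": "play_rows", "kwargs": {"deltas": [[[0,-0.4,0.15],[0,0,0],0],[[0,0,0],[0,0,0],0],[[0,0,0],[0,0,0],0]]}}

```text
time: 5.65
eef_pos: [0.6188, 0.073, 0.3591]
tool_rot: [-0.004, 1.567, 0.008]
wrist_force: [0.8, -0.4, -3.0]
gripper_width: 0.0213
```

```bash
sed -i "s/s\['gripper_width'\].round(4)/round(s['gripper_width'],4)/" st.py; python3 st.py
```

```text
5.65 [0.6188  0.07303 0.35911] [ 0.44  0.2  -0.12] 0.0213 [ 0.8 -0.4 -3. ] [ 0.   -0.03  0.  ]
```

{"fn": "play_rows", "kwargs": {"deltas": [[[0.8,-0.15,0],[0.4,0.2,-0.1],0],[[0.6,0,0],[0,0,0],0],[[0.3,0,0],[0,0,0],0],[[0.2,0,0],[0,0,0],0],[[0,0,0],[0,0,0],0]]}}

```text
time: 6.15
eef_pos: [0.6189, 0.0709, 0.3379]
tool_rot: [0.001, 1.572, -0.001]
wrist_force: [0.5, 0.7, -1.6]
gripper_width: 0.021
```

{"fn": "play_rows", "kwargs": {"deltas": [[[0.15,0,0],[0,0,0],0],[[0.1,0,0],[0,0,0],0],[[0.1,0,0],[0,0,0],0],[[0,0,0],[0,0,0],0]]}}

```text
time: 6.55
eef_pos: [0.619, 0.0709, 0.3344]
tool_rot: [0.001, 1.571, -0.0]
wrist_force: [-0.7, 0.2, -1.8]
gripper_width: 0.0208
```

{"fn": "play_rows", "kwargs": {"deltas": [[[0,0,0.2],[0,0,0],0],[[0,0,0.2],[0,0,0],0],[[0,-0.05,0.2],[0,0,0],0],[[0,0,0.15],[0,0,0],0],[[0,0,0],[0,0,0],0]]}}

```text
time: 7.05
eef_pos: [0.625, 0.0705, 0.3343]
tool_rot: [0.001, 1.58, -0.0]
wrist_force: [-2.7, -0.1, 0.5]
gripper_width: 0.0214
```

{"fn": "play_rows", "kwargs": {"deltas": [[[0,0,0.1],[0,-0.5,0],0],[[0,0,0],[0,0,0],0],[[0,0,0],[0,0,0],0]]}}

```text
time: 7.35
eef_pos: [0.6256, 0.0704, 0.3343]
tool_rot: [0.0, 1.573, -0.001]
wrist_force: [-2.5, -0.1, -1.1]
gripper_width: 0.0209
```

```bash
python3 st.py
```

```text
7.35 [0.62558 0.07036 0.33429] [-0.04 -0.11  0.02] 0.0209 [-2.5 -0.1 -1.1] [-0.08  0.63  0.01]
```

{"fn": "play_rows", "kwargs": {"deltas": [[[0,-0.03,0.17],[0,-0.2,0],0],[[0,0,0],[0,0,0],0],[[0.1,0,0],[0,0,0],0],[[0.1,0,0],[0,0,0],0],[[0,0,0],[0,0,0],0]]}}

```text
time: 7.85
eef_pos: [0.6266, 0.07, 0.3323]
tool_rot: [0.0, 1.572, -0.001]
wrist_force: [-3.5, -0.2, -0.5]
gripper_width: 0.0212
```

```bash
python3 st.py
```

```text
7.85 [0.62662 0.06996 0.33231] [-0.04 -0.05  0.03] 0.0212 [-3.5 -0.2 -0.5] [-0.02  0.85  0.01]
```

{"fn": "play_rows", "kwargs": {"deltas": [[[0.1,0,0],[0,0,0],0],[[0.1,0,0],[0,0,0],0],[[0,0,0],[0,0,0],0]]}}

```text
time: 8.15
eef_pos: [0.6265, 0.0699, 0.3301]
tool_rot: [0.0, 1.572, -0.001]
wrist_force: [-4.0, 0.2, 0.4]
gripper_width: 0.021
```

```bash
python3 st.py
```

```text
8.15 [0.62652 0.06995 0.33013] [-0.04 -0.07  0.03] 0.021 [-4.   0.2  0.4] [-0.06  0.93 -0.01]
```

{"fn": "play_rows", "kwargs": {"deltas": [[[0.2,0,0.02],[0,0,0],0],[[0.2,0,0],[0,0,0],0],[[0.2,0,0],[0,0,0],0],[[0,0,0],[0,0,0],0]]}}

```text
time: 8.55
eef_pos: [0.6263, 0.0699, 0.3236]
tool_rot: [-0.0, 1.574, -0.001]
wrist_force: [-4.4, 0.2, -0.6]
gripper_width: 0.0214
```

```bash
python3 st.py
```

```text
8.55 [0.62628 0.06992 0.32362] [-0.04 -0.17  0.04] 0.0214 [-4.4  0.2 -0.6] [-0.01  0.93  0.01]
```

{"fn": "play_rows", "kwargs": {"deltas": [[[0.3,0,0.06],[0,-0.2,0],0],[[0.3,0,0.02],[0,0,0],0],[[0.3,0,0.02],[0,0,0],0],[[0,0,0],[0,0,0],0]]}}

```text
time: 8.95
eef_pos: [0.6263, 0.0698, 0.3142]
tool_rot: [-0.0, 1.574, -0.001]
wrist_force: [-3.6, -0.8, -2.0]
gripper_width: 0.0212
```

```bash
python3 st.py
```

```text
8.95 [0.62635 0.06983 0.31415] [-0.03 -0.18  0.07] 0.0212 [-3.6 -0.8 -2. ] [-0.05  0.82  0.01]
```

{"fn": "play_rows", "kwargs": {"deltas": [[[0.2,0,0.06],[0,-0.2,0],0],[[0.2,0,0.02],[0,0,0],0],[[0.2,0,0.02],[0,0,0],0],[[0.2,0,0.02],[0,0,0],0],[[0,0,0],[0,0,0],0]]}}

```text
time: 9.45
eef_pos: [0.6264, 0.0697, 0.3062]
tool_rot: [-0.001, 1.574, -0.002]
wrist_force: [-5.1, 0.1, -0.9]
gripper_width: 0.0215
```

```bash
python3 st.py
```

```text
9.45 [0.62642 0.06975 0.30625] [-0.03 -0.2   0.09] 0.0215 [-5.1  0.1 -0.9] [-0.1   0.83  0.01]
```

{"fn": "play_rows", "kwargs": {"deltas": [[[0.15,0,0.06],[0,-0.2,0],0],[[0.15,0,0.02],[0,0,0],0],[[0.15,0,0.02],[0,0,0],0],[[0.15,0,0.02],[0,0,0],0],[[0,0,0],[0,0,0],0]]}}

```text
time: 9.95
eef_pos: [0.6267, 0.0697, 0.3004]
tool_rot: [-0.001, 1.574, -0.002]
wrist_force: [-4.9, -0.5, -0.4]
gripper_width: 0.0212
```

```bash
python3 st.py
```

```text
9.95 [0.6267  0.06968 0.30036] [-0.03 -0.19  0.1 ] 0.0212 [-4.9 -0.5 -0.4] [-0.08  0.85 -0.02]
```

{"fn": "play_rows", "kwargs": {"deltas": [[[0.2,0,0.04],[0,-0.1,0],0],[[0.2,0,0.02],[0,0,0],0],[[0.2,0,0.02],[0,0,0],0],[[0.2,0,0.02],[0,0,0],0],[[0,0,0],[0,0,0],0]]}}

```text
time: 10.45
eef_pos: [0.6268, 0.0697, 0.2931]
tool_rot: [-0.001, 1.575, -0.002]
wrist_force: [-5.0, -0.4, -1.8]
gripper_width: 0.0212
```

```bash
python3 st.py
```

```text
10.45 [0.62681 0.06967 0.29311] [-0.02 -0.23  0.11] 0.0212 [-5.  -0.4 -1.8] [-0.09  0.8   0.03]
```

{"fn": "play_rows", "kwargs": {"deltas": [[[0.2,0,0.02],[0,-0.1,0],0],[[0.2,0,0.02],[0,0,0],0],[[0.2,0,0.02],[0,0,0],0],[[0.2,0,0.02],[0,0,0],0],[[0,0,0],[0,0,0],0]]}}

```text
time: 10.95
eef_pos: [0.6268, 0.0696, 0.2862]
tool_rot: [-0.001, 1.575, -0.002]
wrist_force: [-3.5, 0.2, -2.5]
gripper_width: 0.0214
```

```bash
python3 st.py
```

```text
10.95 [0.62677 0.06962 0.28624] [-0.03 -0.23  0.12] 0.0214 [-3.5  0.2 -2.5] [-0.04  0.75  0.03]
```

Near the seat (expected TCP z ≈ 0.280).

{"fn": "play_rows", "kwargs": {"deltas": [[[0.2,0,0.02],[0,0,0],0],[[0.2,0,0.02],[0,0,0],0],[[0.15,0,0.02],[0,0,0],0],[[0.1,0,0.02],[0,0,0],0],[[0,0,0],[0,0,0],0]]}}

```text
time: 11.45
eef_pos: [0.6269, 0.0696, 0.2812]
tool_rot: [-0.001, 1.576, -0.002]
wrist_force: [-4.4, -0.4, -0.1]
gripper_width: 0.0211
```

```bash
python3 st.py
```

```text
11.45 [0.62693 0.0696  0.28123] [-0.02 -0.27  0.12] 0.0211 [-4.4 -0.4 -0.1] [-0.09  0.82 -0.06]
```

{"fn": "play_rows", "kwargs": {"deltas": [[[0.1,0,0.02],[0,0,0],0],[[0.1,0,0.02],[0,0,0],0],[[0,0,0],[0,0,0],0]]}}

```text
time: 11.75
eef_pos: [0.627, 0.0696, 0.28]
tool_rot: [-0.001, 1.576, -0.002]
wrist_force: [-5.5, -0.3, -0.8]
gripper_width: 0.021
```

{"fn": "play_rows", "kwargs": {"deltas": [[[0.1,0,0.0],[0,0,0],0],[[0.1,0,0.0],[0,0,0],0]]}}

```text
time: 11.95
eef_pos: [0.6269, 0.0696, 0.2798]
tool_rot: [-0.001, 1.575, -0.002]
wrist_force: [-8.1, -0.6, 6.9]
gripper_width: 0.0211
```

{"fn": "play_rows", "kwargs": {"deltas": [[[0,0,0],[0,0,0],30],[[0,0,0],[0,0,0],50],[[0,0,0],[0,0,0],50],[[-1,0,0],[0,0,0],50],[[-3,0,0],[0,0,0],50]]}}

```text
time: 12.45
eef_pos: [0.6299, 0.0698, 0.3196]
tool_rot: [-0.001, 1.565, -0.001]
wrist_force: [-0.2, -0.1, 1.1]
gripper_width: 0.0456
```

{"fn": "play_rows", "kwargs": {"deltas": [[[-4,0,0],[0,0,0],50],[[-2,2,-1],[0,0,0],50],[[0,4.2,-2.6],[0,0,0],50],[[0,4.2,-2.6],[0,0,0],50],[[0,4.2,-2.6],[0,0,0],50]]}}

```text
time: 12.95
eef_pos: [0.5459, 0.2157, 0.3904]
tool_rot: [0.011, 1.538, -0.007]
wrist_force: [0.2, 0.3, -1.0]
gripper_width: 0.0458
```

```bash
python3 st.py; python3 - <<'E'
from h import *
from rig import get_image
for n in("scene","top"):
    d=get_image(n);np.savez(f"pics/{n}2.npz",**d)
    c=d["frame"][150:250,260:380] if n=="scene" else d["frame"][140:240,255:375]
    cv2.imwrite(f"pics/{n}2.png",np.clip(cv2.resize(c[:,:,::-1],None,fx=3.3,fy=5,interpolation=cv2.INTER_CUBIC)*1.3,0,255).astype(np.uint8))
cv2.imwrite("pics/v2.png",np.hstack([cv2.resize(cv2.imread(f"pics/{n}2.png"),(400,333)) for n in("scene","top")]))
# drift top in both
for n in("scene","top"):
    d=load(f"pics/{n}2.npz"); w=cloud(d)
    sel=(abs(w[...,2]-.126)<.008)&(np.hypot(w[...,0]-.627,w[...,1]-.07)<.03); v,u=np.nonzero(sel); print(n,len(v),u.mean(),v.mean(),ray(d,(u.mean(),v.mean()),.126),np.median(w[sel][:,2]))
E
```

```text
12.95 [0.54593 0.21567 0.39038] [-0.64  1.89 -0.16] 0.0458 [ 0.2  0.3 -1. ] [ 0.03 -0.09 -0.02]
scene 58 305.6034482758621 209.6206896551724 [[0.62880817 0.07415259]] 0.12602771700433568
top 47 291.9574468085106 153.14893617021278 [[0.62548013 0.0703708 ]] 0.1252115544829952
```

View pics/v2.png

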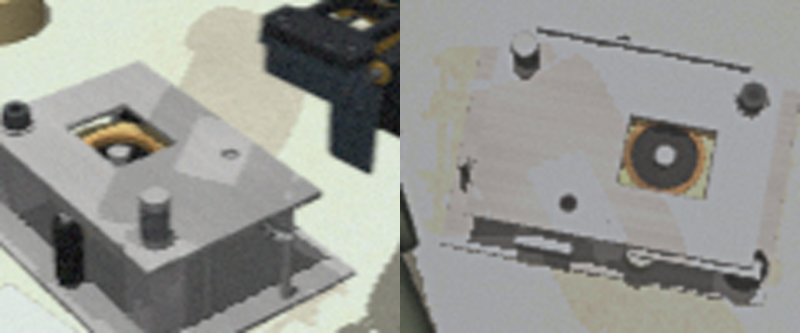

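```bash
python3 - <<'E'
from h import *
for n,c,b in(("top",(307,200),0),("scene",(328,196),0)):
    d=load(f"pics/{n}2.npz"); g=cv2.cvtColor(d["frame"],cv2.COLOR_RGB2GRAY)
    u0,v0=np.round(proj(d,[.499,.0318,.081])).astype(int); p=g[v0-7:v0+8,u0-7:u0+8].astype(float)
    print(n,u0,v0);print(p.astype(int))
    base=np.median(p); w=np.clip(base-12-p,0,None); yy,xx=np.mgrid[v0-7:v0+8,u0-7:u0+8]
    w[np.hypot(xx-u0,yy-v0)>5.5]=0
    uv=((w*xx).sum()/w.sum(),(w*yy).sum()/w.sum()); print(uv,ray(d,uv,.081))
E
```

```text
top 305 200
[[128 126 127 128 125 127 126 128 127 129 127 126 128 127 126]
 [126 127 126 127 127 126 128 126 127 127 127 128 127 128 128]
 [127 128 127 127 127 128 125 127 128 127 126 127 127 126 127]
 [126 126 127 126 127 127 129 128 128 128 127 126 128 127 128]
 [127 127 127 127 128 131 130 129 128 130 127 127 127 127 127]
 [127 125 127 128 130 127 109  90  98 125 130 127 128 127 127]
 [127 127 127 129 127  85  55  47  53  86 125 129 128 126 126]
 [126 128 125 130 119  60  41  43  44  54 118 129 126 127 127]
 [128 127 126 129 113  55  42  46  44  61 118 129 128 126 128]
 [127 127 126 128 126  77  53  50  51  80 123 128 129 127 128]
 [124 127 128 129 130 121  96  80  93 126 130 130 126 127 127]
 [123 125 126 127 128 129 127 126 128 129 128 127 127 126 129]
 [124 124 127 129 127 129 128 128 129 129 128 127 126 126 129]
 [125 126 126 128 126 127 127 127 127 125 127 128 128 125 127]
 [126 126 127 130 128 127 128 127 128 127 127 127 128 128 128]]
(np.float64(304.9992301770593), np.float64(200.5696689761355)) [[0.49797175 0.03155675]]
scene 328 196
[[143 141 142 141 142 140 142 141 142 1
[... 295 characters left out ...]
47 141 144 138 131 140 145 145 143 140 130]
 [141 143 146 142 142 120  95  89  83  89 123 142 146 139 132]
 [144 145 145 143 143 111  91 113 122 107 110 137 145 133 126]
 [145 144 143 145 143 136 128 119 113 121 136 148 140 131 128]
 [146 146 144 145 143 143 144 140 140 144 145 146 142 131 126]
 [145 146 146 144 145 144 141 145 143 143 146 140 131 127 127]
 [144 144 145 146 146 145 142 145 142 145 143 137 131 125 125]
 [144 143 143 143 145 147 145 144 143 144 140 129 123 125 124]
 [144 143 143 141 145 144 144 144 145 142 136 123 121 123 123]
 [143 140 143 142 142 141 142 143 142 138 126 123 119 122 121]]
(np.float64(328.4779005524862), np.float64(195.6022099447514)) [[0.49487163 0.03106064]]
```

{"fn": "play_rows", "kwargs": {"deltas": [[[1,3.2,-2.2],[-0.6,1.9,-0.2],50],[[1.5,3.7,-2.6],[0,0,0],50],[[2,2.5,-1.8],[0,0,0],50],[[2.0,0.8,-0.6],[0,0,0],50],[[0,0,0],[0,0,0],50]]}}

```text
time: 13.55
eef_pos: [0.473, 0.3245, 0.3284]
tool_rot: [-0.001, 1.558, 0.011]
wrist_force: [0.2, -0.3, 0.3]
gripper_width: 0.0454
```

```bash
python3 st.py
```

```text
13.55 [0.47297 0.32449 0.32843] [ 0.45  0.71 -0.37] 0.0454 [ 0.2 -0.3  0.3] [-0.01 -0.11 -0.03]
```

{"fn": "play_rows", "kwargs": {"deltas": [[[2.0,0.25,-0.6],[0.4,0.7,-0.4],50],[[2.0,0,0],[0,0,0],50],[[1.2,0,0],[0,0,0],50],[[0,0,0],[0,0,0],50],[[0,0,0],[0,0,0],50]]}}

```text
time: 14.05
eef_pos: [0.4731, 0.3257, 0.2812]
tool_rot: [0.006, 1.558, 0.002]
wrist_force: [-0.0, -0.6, -0.2]
gripper_width: 0.0459
```

```bash
python3 st.py
```

```text
14.05 [0.47306 0.32574 0.28118] [-0.12  0.71 -0.29] 0.0459 [-0.  -0.6 -0.2] [-0.05 -0.04 -0.03]
```

{"fn": "play_rows", "kwargs": {"deltas": [[[0,0.15,-0.6],[0,0.7,-0.3],50],[[0.6,0,0],[0,0,0],50],[[0.6,0,0],[0,0,0],50],[[0,0,0],[0,0,0],50]]}}

```text
time: 14.45
eef_pos: [0.4678, 0.3272, 0.2713]
tool_rot: [0.004, 1.567, -0.0]
wrist_force: [0.3, -0.6, -1.0]
gripper_width: 0.0453
```

```bash
python3 st.py
```

```text
14.45 [0.4678  0.3272  0.27126] [-0.17  0.22 -0.14] 0.0453 [ 0.3 -0.6 -1. ] [-0.01 -0.04  0.04]
```

{"fn": "play_rows", "kwargs": {"deltas": [[[0.6,0.03,-0.1],[-0.2,0.2,-0.1],50],[[0,0,0],[0,0,0],50],[[0,0,0],[0,0,0],20],[[0,0,0],[0,0,0],0],[[0,0,0],[0,0,0],0]]}}

```text
time: 14.95
eef_pos: [0.4666, 0.3277, 0.2645]
tool_rot: [-0.001, 1.571, 0.001]
wrist_force: [-0.6, 0.1, 0.4]
gripper_width: 0.0243
```

```bash
python3 st.py
```

```text
14.95 [0.46663 0.32774 0.26453] [ 0.06 -0.02 -0.02] 0.0243 [-0.6  0.1  0.4] [ 0.01 -0.    0.  ]
```

{"fn": "play_rows", "kwargs": {"deltas": [[[-1,0,0],[0,0,0],0],[[-3,0,0],[0,0,0],0],[[-3.5,0,0],[0,0,0],0],[[-2,0,0],[0,0,0],0],[[-0.5,-1,0.1],[0,0,0],0]]}}

```text
time: 15.45
eef_pos: [0.4675, 0.3179, 0.3689]
tool_rot: [-0.003, 1.573, 0.001]
wrist_force: [-0.2, -0.0, -1.4]
gripper_width: 0.0218
```

{"fn": "play_rows", "kwargs": {"deltas": [[[0,-3,0.3],[0,0,0],0],[[0,-4.5,0.5],[0,0,0],0],[[0,-4.5,0.5],[0,0,0],0],[[0,-4.5,0.5],[0,0,0],0],[[0,-4.5,0.5],[0,0,0],0]]}}

```text
time: 15.95
eef_pos: [0.4903, 0.1024, 0.3689]
tool_rot: [-0.009, 1.571, 0.009]
wrist_force: [1.5, 0.6, -1.1]
gripper_width: 0.0216
```

```bash
python3 st.py
```

```text
15.95 [0.49034 0.10242 0.36895] [ 0.65 -0.02  0.02] 0.0216 [ 1.5  0.6 -1.1] [-0.02 -0.17  0.02]
```

{"fn": "play_rows", "kwargs": {"deltas": [[[0,-3.5,0.4],[0.6,0,0],0],[[1,-2.5,0.2],[0,0,0],0],[[1,-0.3,0],[0,0,0],0],[[1,0,0],[0,0,0],0],[[0,0,0],[0,0,0],0]]}}

```text
time: 16.45
eef_pos: [0.4941, 0.03, 0.3359]
tool_rot: [0.004, 1.575, -0.009]
wrist_force: [-0.3, -0.2, -1.0]
gripper_width: 0.022
```

```bash
python3 st.py; python3 - <<'E'
from h import *
from rig import get_image
d=get_image("scene");np.savez("pics/s3.npz",**d)
cv2.imwrite("pics/s3.png",np.clip(cv2.resize(d["frame"][145:235,270:370,::-1],None,fx=6,fy=6,interpolation=cv2.INTER_CUBIC)*1.3,0,255).astype(np.uint8))
E
```

```text
16.45 [0.49409 0.03002 0.33593] [-0.48 -0.26  0.15] 0.022 [-0.3 -0.2 -1. ] [ 0.03 -0.08 -0.04]
```

View pics/s3.png

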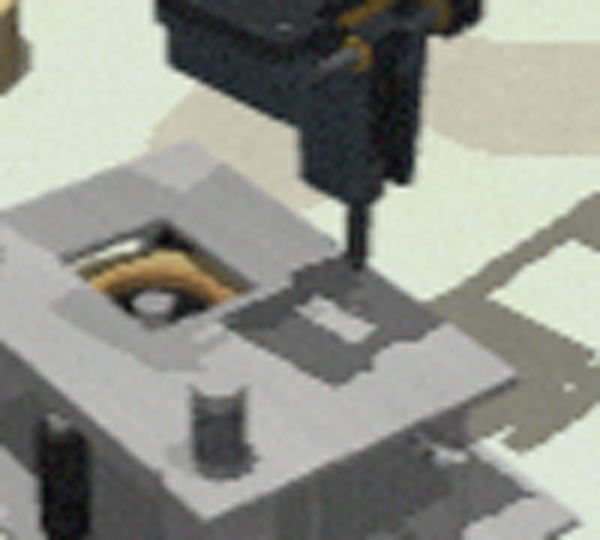

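{"fn": "play_rows", "kwargs": {"deltas": [[[0.3,0.15,0.43],[-0.5,-0.3,0.15],0],[[0.3,0,0],[0,0,0],0],[[0,0,0],[0,0,0],0],[[0,0,0],[0,0,0],0]]}}

```text
time: 16.9
eef_pos: [0.4995, 0.0349, 0.3307]
tool_rot: [-0.005, 1.567, 0.006]
wrist_force: [0.4, 0.2, -0.5]
gripper_width: 0.0221
```

```bash
python3 st.py; python3 - <<'E'
from h import *
s=load("pics/s3.npz"); print(proj(s,[.4935,.030,.1014])); g=cv2.cvtColor(s["frame"],cv2.COLOR_RGB2GRAY); print(g[176:196,321:338])
E
```

```text
16.9 [0.49947 0.0349  0.33069] [ 0.39  0.23 -0.05] 0.0221 [ 0.4  0.2 -0.5] [-0.01 -0.06 -0.02]
[328.66824664 189.10579315]
[[131  91  46  32  34  30  32  37  40  36  28  34  53 139 166 167 167]
 [149 147 133  91  50  36  33  38  39  35  35  37  79 147 172 171 171]
 [153 153 152 162 148 103  49  32  28  32  31  81 143 171 172 173 171]
 [153 165 172 172 171 169 126  48  25  33  77 142 172 171 173 174 173]
 [172 173 172 173 173 174 129  51  31  35  80 145 173 172 174 174 172]
 [160 172 173 173 172 171 123  37  29  23  80 145 172 172 174 172 174]
 [133 161 173 172 175 173 125  40  31  34  80 147 173 173 176 173 175]
 [120 129 150 167 174 173 126  36  31  34 106 156 170 173 171 175 174]
 [121 123 121 124 153 171 124  33  34  32 107 158 172 173 172 172 171]
 [120 119 120 119 107 148 122  28  35  34 109 157 175 172 174 174 174]
 [121 119 120 122 118 132 105  29  33  33 107 157 175 173 173 173 174]
 [122 122 121 120 123  98  56  29  33  35 107 155 173 173 174 174 175]
 [121 123  99  66  66  64  53  44  39  53 137 173 173 172 174 172 173]
 [ 69  67  67  60  60  65  60  47  25  52 107 155 172 171 172 173 172]
 [ 61  62  64  61  65  62  59  62  60  71  80 103 150 172 173 173 173]
 [ 60  61  65  61  62  59  59  62  70  81  79  84  88 131 165 173 174]
 [ 66  63  63  63  64  62  62  62  62  72  84  81  82  88 115 155 174]
 [ 56  62  61  63  63  63  62  73  80  83  83  82  80  81  84 103 138]
 [ 62  99  93  61  62  64  68  80  83  83  81  80  79  83  83  83  86]
 [ 97 132 138 138 110  71  69  76  76  70  77  81  82  83  82  82  82]]
```

{"fn": "play_rows", "kwargs": {"deltas": [[[0.3,-0.3,-0.05],[0.4,0.2,0],0],[[0.2,0,0],[0,0,0],0],[[0,0,0],[0,0,0],0],[[0,0,0],[0,0,0],0]]}}

```text
time: 17.3
eef_pos: [0.499, 0.032, 0.3256]
tool_rot: [0.001, 1.57, 0.001]
wrist_force: [0.3, 0.7, -1.0]
gripper_width: 0.0218
```

```bash
python3 st.py
```

```text
17.3 [0.49896 0.03198 0.32559] [-0.01  0.05 -0.05] 0.0218 [ 0.3  0.7 -1. ] [-0.05 -0.17 -0.  ]
```

{"fn": "play_rows", "kwargs": {"deltas": [[[0.5,-0.03,0],[0,0,0],0],[[0.4,0,0],[0,0,0],0],[[0.4,0,0],[0,0,0],0],[[0.2,0,0],[0,0,0],0]]}}

```text
time: 17.7
eef_pos: [0.4985, 0.0314, 0.3097]
tool_rot: [0.001, 1.572, 0.0]
wrist_force: [-1.3, 0.2, 0.6]
gripper_width: 0.0215
```

{"fn": "play_rows", "kwargs": {"deltas": [[[0.3,0,0],[0,0,0],0],[[0.3,0,0],[0,0,0],0],[[0.3,0,0],[0,0,0],0],[[0,0,0],[0,0,0],0]]}}

```text
time: 18.1
eef_pos: [0.4982, 0.0315, 0.2991]
tool_rot: [0.001, 1.573, 0.0]
wrist_force: [-1.1, 0.1, -1.0]
gripper_width: 0.0219
```

{"fn": "play_rows", "kwargs": {"deltas": [[[0.4,0,0.05],[0,-0.1,0],0],[[0.4,0,0.02],[0,0,0],0],[[0.4,0,0.02],[0,0,0],0],[[0.4,0,0.02],[0,0,0],0],[[0,0,0],[0,0,0],0]]}}

```text
time: 18.6
eef_pos: [0.4985, 0.0314, 0.2813]
tool_rot: [0.001, 1.574, 0.0]
wrist_force: [-0.9, -0.7, -1.0]
gripper_width: 0.0222
```

```bash
python3 st.py
```

```text
18.6 [0.49848 0.0314  0.28132] [-0.02 -0.21 -0.03] 0.0222 [-0.9 -0.7 -1. ] [ 0.06  0.1  -0.03]
```

{"fn": "play_rows", "kwargs": {"deltas": [[[0.2,0,0.02],[0,-0.2,0],0],[[0.2,0,0.0],[0,0,0],0],[[0.1,0,0.0],[0,0,0],0],[[0.1,0,0.0],[0,0,0],0]]}}

```text
time: 19.0
eef_pos: [0.4982, 0.0314, 0.2759]
tool_rot: [0.001, 1.572, 0.0]
wrist_force: [-5.6, -0.3, 13.5]
gripper_width: 0.0217
```

```bash
python3 st.py
```

```text
19.0 [0.49821 0.0314  0.27585] [-0.02 -0.1  -0.02] 0.0217 [-5.6 -0.3 13.5] [-0.06  1.06  0.04]
```

{"fn": "play_rows", "kwargs": {"deltas": [[[0,0,0],[0,0,0],20],[[0,0,0],[0,0,0],45],[[0,0,0],[0,0,0],50],[[-2,0,0],[0,0,0],50],[[-3,0,0],[0,0,0],50]]}}

```text
time: 19.5
eef_pos: [0.4992, 0.0314, 0.3246]
tool_rot: [0.001, 1.572, 0.0]
wrist_force: [0.4, -0.6, 0.2]
gripper_width: 0.0452
```

{"fn": "play_rows", "kwargs": {"deltas": [[[-4,0,0],[0,0,0],50],[[-1,3.5,-1.5],[0,0,0],50],[[0,4.5,-2],[0,0,0],50],[[0,4,-2],[0,0,0],50],[[0,0,0],[0,0,0],50]]}}

```text
time: 20.0
eef_pos: [0.4476, 0.1549, 0.3825]
tool_rot: [0.009, 1.549, 0.0]
wrist_force: [-0.1, -1.2, -0.4]
gripper_width: 0.0461
```

```bash
python3 st.py; python3 - <<'E'
from h import *
from rig import get_image
I=[]
for n in("scene","top"):
    d=get_image(n);np.savez(f"pics/{n}4.npz",**d); w=cloud(d)
    c=d["frame"][150:250,260:380] if n=="scene" else d["frame"][140:240,255:375]
    I.append(np.clip(cv2.resize(c[:,:,::-1],(400,333),interpolation=cv2.INTER_CUBIC)*1.3,0,255).astype(np.uint8))
    for nm,z,x,y in(("drift",.126,.627,.07),("bolt",.097,.4985,.0315)):
        sel=(abs(w[...,2]-z)<.008)&(np.hypot(w[...,0]-x,w[...,1]-y)<.03); v,u=np.nonzero(sel); print(n,nm,len(v),u.mean().round(2),v.mean().round(2),ray(d,(u.mean(),v.mean()),z),np.median(w[sel][:,2]))
cv2.imwrite("pics/v4.png",np.hstack(I))
E
```

```text
20.0 [0.44761 0.15492 0.38249] [-0.32  1.26 -0.35] 0.0461 [-0.1 -1.2 -0.4] [-0.03 -0.13  0.01]
scene drift 57 305.51 209.56 [[0.62879189 0.07380966]] 0.1258428169265892
scene bolt 54 327.83 192.2 [[0.50144676 0.03418629]] 0.09741778743765594
top drift 49 292.08 153.27 [[0.62514919 0.07001305]] 0.12510774862567425
top bolt 56 304.75 199.45 [[0.49861871 0.03213914]] 0.09663751312580234
```

View pics/v4.png

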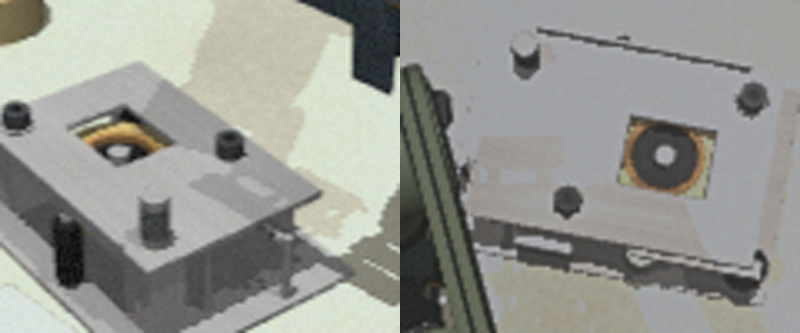

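The bolt is home (top at z≈0.097, = 81+16 mm) and the drift is still home (top at ≈0.126). Next I fetch the drift.

{"fn": "play_rows", "kwargs": {"deltas": [[[0,-2.0,4.2],[-0.3,1.2,-0.3],50],[[0,-2.1,4.4],[0,0,0],50],[[0,-2.1,4.4],[0,0,0],50],[[0.5,-1.2,2.6],[0,0,0],50],[[0.5,0,0],[0,0,0],50]]}}

```text
time: 20.6
eef_pos: [0.6125, 0.0684, 0.3726]
tool_rot: [0.003, 1.564, -0.008]
wrist_force: [0.0, -0.1, -0.4]
gripper_width: 0.0459
```

{"fn": "play_rows", "kwargs": {"deltas": [[[0,0,0],[0,0,0],50],[[0,0,0],[0,0,0],50]]}}

```text
time: 20.8
eef_pos: [0.613, 0.0656, 0.3706]
tool_rot: [0.006, 1.567, -0.011]
wrist_force: [1.0, 0.2, 0.3]
gripper_width: 0.0459
```

```bash
python3 st.py
```

```text
20.8 [0.61297 0.06558 0.37064] [-0.62  0.21  0.21] 0.0459 [1.  0.2 0.3] [-0.02 -0.04 -0.07]
```

{"fn": "play_rows", "kwargs": {"deltas": [[[0,0.35,1.35],[-0.6,0.2,0.2],50],[[1,0,0],[0,0,0],50],[[0.8,0,0],[0,0,0],50],[[0,0,0],[0,0,0],50],[[0,0,0],[0,0,0],50]]}}

```text
time: 21.3
eef_pos: [0.6225, 0.0694, 0.352]
tool_rot: [-0.001, 1.574, 0.001]
wrist_force: [0.0, -0.6, 0.5]
gripper_width: 0.0455
```

```bash
python3 st.py
```

```text
21.3 [0.62249 0.06945 0.35197] [ 0.07 -0.16  0.03] 0.0455 [ 0.  -0.6  0.5] [-0.01 -0.07  0.02]
```

{"fn": "play_rows", "kwargs": {"deltas": [[[0.5,0.02,0.42],[0,-0.2,0],50],[[2.2,0,0],[0,0,0],50],[[2.2,0,0],[0,0,0],50],[[1.5,0,0],[0,0,0],50],[[0,0,0],[0,0,0],50]]}}

```text
time: 21.8
eef_pos: [0.6271, 0.0701, 0.2872]
tool_rot: [-0.002, 1.565, 0.001]
wrist_force: [0.2, -0.3, 0.4]
gripper_width: 0.0457
```

```bash
python3 st.py
```

```text
21.8 [0.62709 0.07013 0.28717] [0.11 0.35 0.01] 0.0457 [ 0.2 -0.3  0.4] [ 0.02 -0.1   0.04]
```

{"fn": "play_rows", "kwargs": {"deltas": [[[0.65,-0.05,0],[0.1,0.3,0],50],[[0,0,0],[0,0,0],50],[[0,0,0],[0,0,0],20],[[0,0,0],[0,0,0],0],[[0,0,0],[0,0,0],0]]}}

```text
time: 22.3
eef_pos: [0.6273, 0.0697, 0.2828]
tool_rot: [0.0, 1.569, 0.0]
wrist_force: [-6.7, -0.7, 4.9]
gripper_width: 0.0246
```

```bash
python3 st.py
```

```text
22.3 [0.62731 0.06968 0.28277] [-0.    0.09 -0.  ] 0.0246 [-6.7 -0.7  4.9] [-0.06  1.22  0.11]
```

{"fn": "play_rows", "kwargs": {"deltas": [[[0,0,0],[0,0,0],0],[[0,0,0],[0,0,0],0]]}}

```text
time: 22.5
eef_pos: [0.6261, 0.0697, 0.2829]
tool_rot: [0.0, 1.573, 0.0]
wrist_force: [0.2, 0.5, -2.8]
gripper_width: 0.0206
```

```bash
python3 st.py
```

```text
22.5 [0.62609 0.06974 0.28289] [-0.   -0.11 -0.01] 0.0206 [ 0.2  0.5 -2.8] [-0.01 -0.27  0.02]
```

{"fn": "play_rows", "kwargs": {"deltas": [[[-0.5,0,0],[0,0,0],0],[[-1,0,0],[0,0,0],0],[[-1,0,0],[0,0,0],0],[[-1,0,0],[0,0,0],0],[[-1,0,0],[0,0,0],0]]}}

```text
time: 23.0
eef_pos: [0.6263, 0.0698, 0.3285]
tool_rot: [0.0, 1.576, -0.0]
wrist_force: [-0.5, -0.7, -2.6]
gripper_width: 0.0217
```

{"fn": "play_rows", "kwargs": {"deltas": [[[-1,0,0],[0,0,0],0],[[-2,0,0],[0,0,0],0],[[-2.5,0,0],[0,0,0],0],[[-1.5,0,0],[0,0,0],0],[[0,0,0],[0,0,0],0]]}}

```text
time: 23.5
eef_pos: [0.6268, 0.0695, 0.4094]
tool_rot: [0.0, 1.564, 0.0]
wrist_force: [0.1, -0.2, -2.2]
gripper_width: 0.0208
```

```bash
python3 st.py
```

```text
23.5 [0.62681 0.06952 0.40943] [-0.01  0.39 -0.01] 0.0208 [ 0.1 -0.2 -2.2] [-0.06 -0.13  0.01]
```

{"fn": "play_rows", "kwargs": {"deltas": [[[0,2.5,-1.2],[0,0.4,0],0],[[0,4.0,-2],[0,0,0],0],[[0,4.0,-2],[0,0,0],0],[[0,4.0,-2],[0,0,0],0],[[0,4,-2],[0,0,0],0]]}}

```text
time: 24.0
eef_pos: [0.5347, 0.2547, 0.4092]
tool_rot: [0.007, 1.566, -0.01]
wrist_force: [-0.0, 1.0, -2.2]
gripper_width: 0.0212
```

{"fn": "play_rows", "kwargs": {"deltas": [[[0,4.0,-2.0],[0,0,0],0],[[0.5,4,-2],[0,0,0],0],[[0.5,2.5,-1.2],[0,0,0],0],[[0.5,0.8,-0.4],[0,0,0],0],[[0,0,0],[0,0,0],0]]}}

```text
time: 24.5
eef_pos: [0.4737, 0.3764, 0.3921]
tool_rot: [0.002, 1.567, -0.005]
wrist_force: [0.5, 0.4, -2.0]
gripper_width: 0.0212
```

{"fn": "play_rows", "kwargs": {"deltas": [[[0,0,0],[0,0,0],0],[[0,0,0],[0,0,0],0]]}}

```text
time: 24.7
eef_pos: [0.4746, 0.3747, 0.3919]
tool_rot: [0.001, 1.567, -0.007]
wrist_force: [0.3, 0.2, -1.5]
gripper_width: 0.0211
```

```bash
python3 st.py
```

```text
24.7 [0.47464 0.37471 0.3919 ] [-0.3   0.22  0.2 ] 0.0211 [ 0.3  0.2 -1.5] [-0.04 -0.12  0.03]
```

{"fn": "play_rows", "kwargs": {"deltas": [[[0.5,1.1,-0.55],[-0.3,0.2,0.2],0],[[0.5,0,0],[0,0,0],0],[[0.5,0,0],[0,0,0],0],[[0,0,0],[0,0,0],0],[[0,0,0],[0,0,0],0]]}}

```text
time: 25.2
eef_pos: [0.4709, 0.3836, 0.3758]
tool_rot: [0.004, 1.57, -0.004]
wrist_force: [-0.1, -0.1, -1.6]
gripper_width: 0.0212
```

```bash
python3 st.py
```

```text
25.2 [0.47085 0.3836  0.37581] [-0.27  0.04  0.01] 0.0212 [-0.1 -0.1 -1.6] [-0.08 -0.13  0.  ]
```

{"fn": "play_rows", "kwargs": {"deltas": [[[0.8,0.27,-0.25],[-0.25,0,0],0],[[0.8,0,0],[0,0,0],0],[[0.8,0,0],[0,0,0],0],[[0,0,0],[0,0,0],0],[[0,0,0],[0,0,0],0]]}}

```text
time: 25.7
eef_pos: [0.4681, 0.3864, 0.3492]
tool_rot: [-0.001, 1.571, -0.001]
wrist_force: [-1.1, -0.8, -2.4]
gripper_width: 0.0211
```

```bash
python3 st.py
```

```text
25.7 [0.4681  0.38641 0.34924] [0.01 0.01 0.05] 0.0211 [-1.1 -0.8 -2.4] [-0.01 -0.08  0.01]
```

Nose at z≈0.089, on target. Lowering.

{"fn": "play_rows", "kwargs": {"deltas": [[[0.8,0,0],[0,0,0],0],[[0.8,0,0],[0,0,0],0],[[0.8,0,0],[0,0,0],0],[[0.5,0,0],[0,0,0],0],[[0,0,0],[0,0,0],0]]}}

```text
time: 26.2
eef_pos: [0.4682, 0.3863, 0.3176]
tool_rot: [-0.001, 1.571, -0.001]
wrist_force: [-0.5, -0.4, -2.1]
gripper_width: 0.0212
```

{"fn": "play_rows", "kwargs": {"deltas": [[[0.5,0,0],[0,0,0],0],[[0.5,0,0],[0,0,0],0],[[0.5,0,0],[0,0,0],0],[[0.5,0,0],[0,0,0],0],[[0,0,0],[0,0,0],0]]}}

```text
time: 26.7
eef_pos: [0.4683, 0.3864, 0.2961]
tool_rot: [-0.0, 1.57, -0.0]
wrist_force: [-1.1, -0.3, -2.1]
gripper_width: 0.0208
```

```bash
python3 st.py
```

```text
26.7 [0.46828 0.38642 0.2961 ] [0.   0.03 0.03] 0.0208 [-1.1 -0.3 -2.1] [-0.08 -0.04  0.04]
```

{"fn": "play_rows", "kwargs": {"deltas": [[[0.5,0,0],[0,0,0],0],[[0.5,0,0],[0,0,0],0],[[0.5,0,0],[0,0,0],0],[[0.3,0,0],[0,0,0],0],[[0.2,0,0],[0,0,0],0]]}}

```text
time: 27.2
eef_pos: [0.4683, 0.3866, 0.2748]
tool_rot: [0.0, 1.57, 0.0]
wrist_force: [-0.4, -0.4, -2.4]
gripper_width: 0.0209
```

{"fn": "play_rows", "kwargs": {"deltas": [[[0.15,0,0],[0,0,0],0],[[0.1,0,0],[0,0,0],0]]}}

```text
time: 27.4
eef_pos: [0.4684, 0.3866, 0.2719]
tool_rot: [0.0, 1.57, 0.0]
wrist_force: [-0.7, -0.6, -1.4]
gripper_width: 0.0212
```

{"fn": "play_rows", "kwargs": {"deltas": [[[0.1,0,0],[0,0,0],0],[[0.1,0,0],[0,0,0],0]]}}

```text
time: 27.6
eef_pos: [0.4683, 0.3866, 0.2717]
tool_rot: [0.001, 1.569, 0.0]
wrist_force: [-2.1, -1.8, 4.3]
gripper_width: 0.0216
```

Seated (force turned up at z≈0.2717). Release, retreat, check.

{"fn": "play_rows", "kwargs": {"deltas": [[[0,0,0],[0,0,0],30],[[0,0,0],[0,0,0],50],[[0,0,0],[0,0,0],50],[[-2,0,0],[0,0,0],50],[[-3,0,0],[0,0,0],50]]}}

```text
time: 28.1
eef_pos: [0.468, 0.3862, 0.3192]
tool_rot: [-0.002, 1.573, -0.002]
wrist_force: [0.2, 0.5, -0.4]
gripper_width: 0.0457
```

{"fn": "play_rows", "kwargs": {"deltas": [[[-4,0,0],[0,0,0],50],[[-3,-2,-1],[0,0,0],50],[[0,-4,-3],[0,0,0],50],[[0,-4,-2],[0,0,0],50],[[0,-4,-1],[0,0,0],50]]}}

```text
time: 28.6
eef_pos: [0.3988, 0.2473, 0.3949]
tool_rot: [0.0, 1.562, 0.008]
wrist_force: [0.9, -0.2, -0.0]
gripper_width: 0.0458
```

{"fn": "play_rows", "kwargs": {"deltas": [[[0,-4,0],[0,0,0],50],[[0,-4,0],[0,0,0],50],[[0,-4,0],[0,0,0],50],[[0,-2,0],[0,0,0],50],[[0,0,0],[0,0,0],50]]}}

```text
time: 29.1
eef_pos: [0.3961, 0.099, 0.3953]
tool_rot: [0.001, 1.557, 0.007]
wrist_force: [0.1, 0.8, 0.9]
gripper_width: 0.0451
```

```bash
python3 st.py; python3 - <<'E'
from h import *
from rig import get_image
I=[]
for n in("scene","top"):
    d=get_image(n);np.savez(f"pics/{n}5.npz",**d); w=cloud(d)
    c=d["frame"][150:290,250:490] if n=="scene" else d["frame"][140:280,150:390]
    I.append(np.clip(cv2.resize(c[:,:,::-1],(514,300),interpolation=cv2.INTER_CUBIC)*1.3,0,255).astype(np.uint8))
    for nm,z,x,y in(("drift",.115,.4685,.387),("bolt",.097,.4985,.0315)):
        sel=(abs(w[...,2]-z)<.008)&(np.hypot(w[...,0]-x,w[...,1]-y)<.03); v,u=np.nonzero(sel)
        print(n,nm,len(v),ray(d,(u.mean(),v.mean()),z) if len(v) else "",np.median(w[sel][:,2]) if len(v) else "")
cv2.imwrite("pics/v5.png",np.vstack(I))
E
```

```text
29.1 [0.39614 0.09899 0.39529] [ 0.21  0.79 -0.3 ] 0.0451 [0.1 0.8 0.9] [ 0.02 -0.11 -0.02]
scene drift 70 [[0.47251646 0.38905979]] 0.11477759960201916
scene bolt 57 [[0.49997927 0.03354227]] 0.09701118986435632
top drift 55 [[0.46930678 0.38589651]] 0.11408216955377513
top bolt 56 [[0.49730443 0.03089674]] 0.09609534805623725
```

View pics/v5.png

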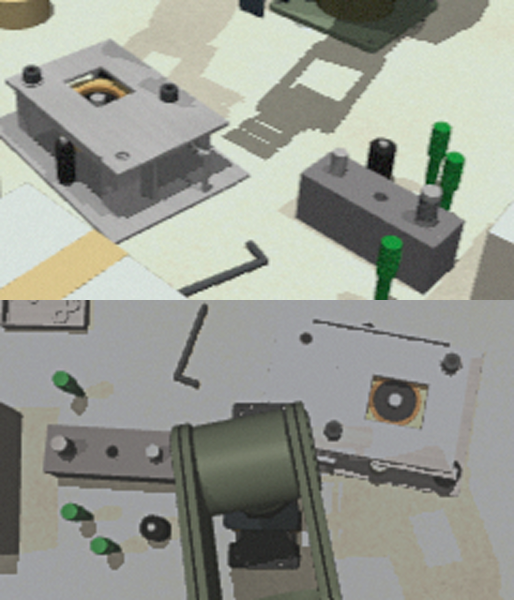

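The final picture shows the drift upright in its own hole and the bolt down in the plate. The line-up hole is empty, nothing else has moved, and the arm is clear.

```bash
python3 -c "
from rig import job_done
print(job_done())"
```

```text
the job is handed in; nothing more can be done
None
```

I finished the job in the order asked and handed it in at about 29 s of the 72 s allowed.

- **Drift in:** I put its nose in the plate's line-up hole and dragged the plate about 8 mm into line. I then lowered it in 1–3 mm steps until the shoulder sat on the plate. Side force stayed around 5 N, and the seating push was about 7 N.
- **Bolt:** I took the dark round-headed bolt from the middle of the block and lowered it fully into the empty bolt hole. The push on the wrist when it seated was about 13 N. A check straight afterwards showed the drift still home.
- **Drift back:** I drew it out and stood it back in its own hole in the block. I felt it seat, released it and moved the arm clear.

**Last checks:**
- **Heights:** The drift's top is at 114–115 mm (115 expected) and the bolt head's top at 96–97 mm (97 expected).
- **Everything else:** In the final picture the other things on the bench look undisturbed, and the robot touches nothing.
- **Bolt shift:** Once the drift was out, the sprung plate carried the bolt about 1.5 mm sideways within its clearance. It stayed fully down.
- **Camera disagreement:** The two cameras differed by 2–4 mm sideways. I went by the top view, which agreed with the arm's own position readings to about 1–2 mm.

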